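Shut the lunch box clip and check it off by pointing

ROBOT

A 7-joint arm with a two-finger parallel gripper is mounted at the origin on the work surface. World frame = base frame: x ahead of the robot, y to its left, z up, the work surface at z = 0. Lengths are in m, angles in rad, forces in N, time in s.
With the tool pointing down it reaches from about 0.425 to 0.925 m from the base axis. Payload 6.8 kg.
Tool frame: the origin (TCP) lies midway between the tips of the shut fingers; the grasp point (between the pads) lies 19 mm behind it; z points along the fingers, x is the direction in which the jaws open and shut, and the axes are right-handed (so a half turn about z gives the same grasp; the last joint's range is limited). The gripper opens to 85 mm and grips with 20 to 120 N. Pads are 22 mm wide; open, the fingers measure 114 mm over their backs; the gripper's body (76 mm by 85 mm) begins 54 mm behind the grasp point. The pads swing forward as they close: fully open they stand 13 mm farther back than shut.
Start: joints at [1, 0.477, 0.022, 1.555, -0.011, 1.109, -0.083], TCP at [0.301, -0.604, 0.192] pointing down, gripper open.
Joint ranges: [-2.96, 2.96], [-0.34, 2.1], [-1.41, 1.46], [0.24, 2.44], [-1.37, 4.51], [0.17, 1.92], [-2.96, 2.96]. Speed limits (rad/s): [2.39, 2.39, 3.14, 3.14, 3.14, 3.14, 3.14].

INTERFACE

Orientations are given as a unit quaternion [w, x, y, z].
In Python, from station import bot gives the robot as it stands.
- The arm moves only by the tool step_arm, never from a script. Its argument "increments" is a list of rows, each a list of 7 numbers: the shift along the tool's x, y, z in cm, then the turn, a rotation vector about the tool's x, y, z in degrees, then the closure, from 0 (fully open) to 1 (shut). A call has 1 to 20 rows; each row shifts and turns the commanded pose from where the row before left it, along the tool's axes as they then stand; what a row does not reach is not made up. A row lasts 1/10 s, in which the tool goes at most 50 mm and 8.59 degrees, less where a joint would pass 70% of its speed; a pose out of reach is approached as far as the arm can. A call is refused whole if a number of a shift passes 5 or a number of a turn 8.59, either way. A call with a gripper value outside its range is refused whole. The fingers move at their own pace and stop on an object; "squeeze" is the grip in N (left out, the last holds). Time passes only in rows, so rows that do not move let the fingers close. It gives the time, the measured TCP pose, the force and the opening at its end, in the units of the state.
- bot.get_obs(): the state, without advancing time (a new reading comes with each control period).
- bot.read_camera(name): name is "side" or "top" or "wrist"; returns a dict with "pixels" (400x640x3 uint8, red, green, blue), "vertical_fov" (degrees; the focal length in pixels is half the picture's height over the tangent of half this angle, whatever the lens; pixels are square), "cx", "cy" (the principal point, pixels), "camera_from_world" (4x4, takes a point from world to camera coordinates). Camera axes: x right, y down, z forward; pixel columns grow to the right and rows downward; lengths in m; the calibration is good to about 2 mm. The wrist camera is an equidistant fisheye: a pixel r from the principal point sees the ray r / f radians off the axis. A picture is of the moment at which its call begins. There is no depth.
- bot.hand_in(): hands the job in, once; it reports no verdict.
Trained networks look in a picture, given as the dict that the camera call returned (one of the last four; its "shot" number tells which), for a name from the list of things; names that differ only in an ending like _2 or _b are one class to them, and where a whole thing is asked for, a point or a joint stands for the part that bears it (a point fixed in the world has none). Each returns a list of dicts, best first, with "score" (0 to 1); they miss things now and then, are a little off and sometimes report something else, mostly with a low value. They report only what shows in the picture. A call takes as long as a camera call. They do not tell look-alikes from the thing itself.
- bot.find_in(picture, query): "point" ([column, row] in pixels, amid what is visible of it).
- bot.cut_out(picture, query): "pixels" (400x640 bool, what is visible of it) and "point" ([column, row] in pixels, amid what is visible of it).
- bot.pinpoint(picture, query): "point" ([column, row] in pixels: a listed point, or the origin of a listed thing).
The state is a dict: "t": time; "q": joint angles; "joint_vel": joint speeds; "joint_torque": joint torques, N m; "eef_pos": TCP position; "tool_rot": TCP orientation; "contact_force": force on the tool from outside, world axes, zero at the start; "torque": the same for the moment, N m; "gripper_width": opening from 0.0 (shut) to 1.0 (fully open).
Only numpy, scipy, OpenCV 4.12 (cv2) and the standard library are available. Lean on these libraries where they do the work, as an engineer would, in place of code of your own. Each camera call takes 0.05 s, during which the arm holds its last target.

TASK

Finish the lunch kit with a pointing check: with the fingertips, press the lunch box's raised clip down flat on the lid, then point at that clip from just above it, a few centimetres clear, for two seconds without touching. Then point in the same way down at the middle of the chopstick case (the longer of the two clear cases) for two seconds without ever touching it, and finish still pointing there. Grasp and lift nothing, do not shove the lunch box about, and leave all the other things where they are.

Things in the scene. Friction and masses are not known exactly. Their poses are not given: they have to be found in the camera images.
- lunch_box: Navy closed lunch box, 160 x 100 mm, lid top 60 mm high, about 0.6 kg, loose on the bench, at any yaw. Origin: centre of its underside; x along its length, z up. Two identical bright steel clip flaps sit at the two ends of the lid; the one at the +x end starts raised, the one at the -x end lies shut.
- clip_a (a joint): Angle of the raised clip, rad: 0 = flat on the lid (shut), starts between 0.5 and 0.9. Its hinge runs along the box's y, at box x = +78 mm, z = 62 mm. The stiff hinge (about 0.04 N m) stays where it is left; no spring back.
- clip_a_middle (a point): Middle of the upper face of the raised clip, a flat steel flap 50 mm long (from the hinge towards the box's centre), 50 mm wide, 4 mm thick. The point lies 25 mm from the hinge and moves with the flap; its z is the flap's outward normal. With the clip shut it is at x = 53 mm, z = 64 mm in the box's frame.
- clip_b (a joint): Angle of the other clip at the -x end, rad; shut (0) from the start, to stay shut. Same flap, its hinge at box x = -78 mm.
- chopstick_case: Clear case with a pair of bamboo chopsticks, 240 x 36 mm, 18 mm high, 90 g, loose, lying flat. Origin: centre of its underside, x along its length.
- chopstick_case_top (a point): Middle of the chopstick case's upper face, 18 mm above the bench; x along the case, z up.
- spoon_case: The shorter clear case, with a spoon, 150 x 36 x 18 mm. It and the chopstick case may have changed places. Bystander. Origin: centre of underside.
- onigiri_mould: White triangular rice mould, about 100 mm across, 34 mm high. Bystander. Origin: centre of underside.
- egg_ring: Aluminium ring 76 mm across, 20 mm high. Bystander. Origin: centre of underside.
- soy_bottle: Amber glass bottle, 48 mm across, 130 mm high. Bystander. Origin: centre of underside.
- tea_cup: White cup, 74 mm across, 80 mm high. Bystander. Origin: centre of underside.
- rice_bowl: Blue-glazed bowl, 110 mm across, 55 mm high. Bystander. Origin: centre of underside.
- spice_jar: Small glass jar, 46 mm across, 75 mm high. Bystander. Origin: centre of underside.
Things that resemble listed ones, but are neither listed nor needed, are in the scene too. There is more than one size of the lunch_box; the one meant has the size given above.

How it is judged:
By the outcome, as a careful person would: the job done as asked, in the order asked, and still so for the second after the job is handed in, with the robot touching nothing.
It also fails if it takes over 42 s, if anything falls off the work surface, if the arm or the gripper's body presses on something with over 40 N, if the wrist force passes 120 N, or if a joint passes its speed limit or range.

## Working session

There is one attempt and no reset: what is moved stays moved. The work goes in short steps, Python scripts to look and compute and a tool call to move; the robot and the scene stay as the last step left them, time stands still between calls to the robot, and variables do not carry over. Pictures are saved under pics/ and viewed, and the job is handed in when it is done.

Besides the shell and the picture viewer there is one more tool, called after "Request:" as name([rows], argument=value, ...), one row to a line, values as JSON. step_arm: Moves the arm, as the interface text tells. Its arguments: {"type":"object","properties":{"increments":{"type":"array"},"squeeze":{"type":"number"}},"required":["increments"]}

```bash
ls; mkdir -p pics; python3 - <<'E'
from station import bot
import cv2,numpy as np,pickle
o=bot.get_obs();print(o)
for n in("top","side","wrist"):
    p=bot.read_camera(n);cv2.imwrite(f"pics/{n}0.png",p["pixels"][:,:,::-1])
    pickle.dump(p,open(f"{n}0.pkl","wb"))
    print(n,p["vertical_fov"],p["cx"],p["cy"],p["shot"],np.round(p["camera_from_world"],3).tolist())
    for q in("lunch_box","clip_a_middle","chopstick_case","spoon_case","chopstick_case_top"):
        for d in bot.pinpoint(p,q)[:4]: print(q,np.round(d["point"],1),round(d["score"],2))
E
```

```text
pics
{'t': 0.0, 'q': array([ 0.99988776,  0.47779512,  0.02233016,  1.5564153 , -0.01149258,
        1.10931106, -0.08308125]), 'joint_vel': array([-1.90392547e-03, -1.28819315e-03, -1.00380748e-03,  3.51992059e-05,
       -1.33111725e-03,  2.53754106e-04, -8.21409537e-06]), 'joint_torque': array([-6.42322320e-04, -5.96440315e+01,  1.60756968e+00, -2.81198663e+01,
        1.24169749e-02,  9.28861904e-03,  2.40048348e-05]), 'eef_pos': array([ 0.30105973, -0.60341819,  0.1907442 ]), 'tool_rot': array([-4.14639659e-04,  8.50443656e-01, -5.26065374e-01, -7.99216624e-04]), 'contact_force': array([-0.70149539, -0.92952196,  0.10350707]), 'torque': array([ 0.04160857,  0.04452552, -0.00510115]), 'gripper_width': 1.0056757074077876}
top 53.927681406636 323.261299098367 200.44785489090197 1 [[-0.016, -1.0, 0.013, -0.039], [-0.984, 0.014, -0.177, 0.503], [0.177, -0.016, -0.984, 0.972], [0.0, 0.0, 0.0, 1.0]]
lunch_box [393.9 283.5] 0.96
lunch_box [189.8 307.8] 0.77
lunch_box [364.9 189.8] 0.61
clip_a_middle [155.2 338. ] 0.74
clip_a_middle [407.3 317.9] 0.69
clip_a_middle [346.6 184.3] 0.56
cho
[... 163 characters left out ...]
317569 202.21756524048598 2 [[-0.775, -0.632, -0.016, 0.375], [-0.338, 0.435, -0.834, 0.242], [0.534, -0.641, -0.551, 0.799], [0.0, 0.0, 0.0, 1.0]]
lunch_box [340.3 198.3] 0.95
lunch_box [317.9 377.8] 0.95
lunch_box [433.9 219.6] 0.6
lunch_box [256.1 196.6] 0.22
clip_a_middle [333.3 377.5] 0.94
clip_a_middle [331.1 185. ] 0.72
clip_a_middle [468.7 199.5] 0.7
chopstick_case [282.9 266.7] 0.6
spoon_case [216.7 294.9] 0.65
chopstick_case_top [281.1 259.7] 0.95
wrist 65.70646984690485 317.817236183357 194.50818444606045 3 [[0.446, -0.895, 0.0, -0.674], [-0.847, -0.422, 0.325, -0.042], [-0.29, -0.145, -0.946, 0.38], [0.0, 0.0, 0.0, 1.0]]
lunch_box [85.6 64. ] 0.82
clip_a_middle [ 31.6 122.2] 0.67
```

View pics/top0.png

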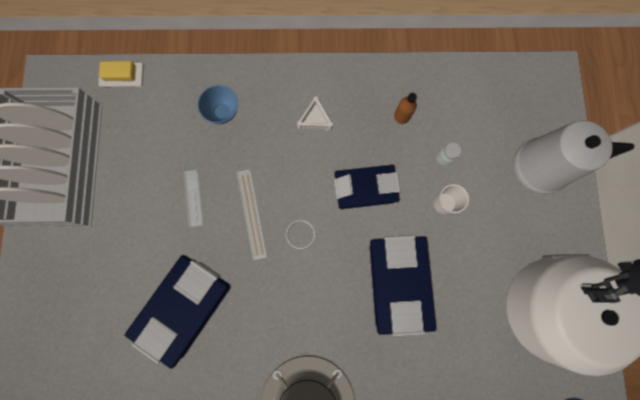

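View pics/side0.png

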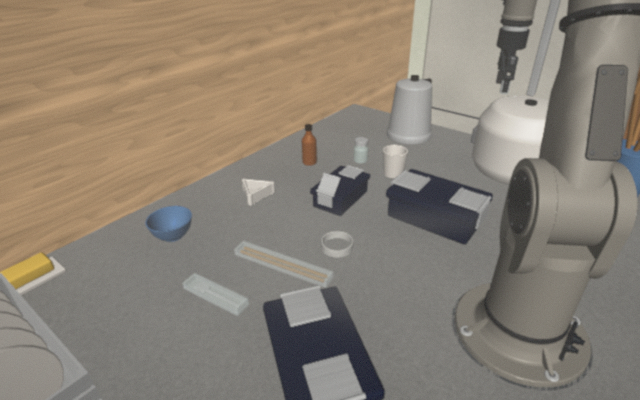

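View pics/wrist0.png

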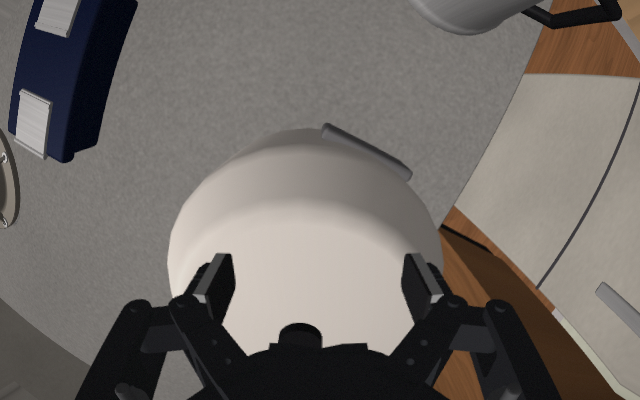

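The three navy boxes in the top view are at (367,187), (403,285) and (178,312). The first spans about 62 px, which is roughly 160 mm, so it fits the size given; the other two are larger. The two clear cases are at (251,215), long with chopsticks, and (194,198), short. I'll check these in crops and by triangulation.

```bash
cat > h.py <<'E'
import numpy as np,cv2,pickle
def ray(p,uv):
    f=200/np.tan(np.radians(p["vertical_fov"])/2)
    T=p["camera_from_world"];R=T[:3,:3];c=-R.T@T[:3,3]
    d=np.array([(uv[0]-p["cx"])/f,(uv[1]-p["cy"])/f,1.]);d=R.T@d
    return c,d
def atz(p,uv,z):
    c,d=ray(p,uv);return c+d*(z-c[2])/d[2]
def tri(p1,u1,p2,u2):
    c1,d1=ray(p1,u1);c2,d2=ray(p2,u2);d1/=np.linalg.norm(d1);d2/=np.linalg.norm(d2)
    s=np.linalg.lstsq(np.c_[d1,-d2],c2-c1,rcond=None)[0]
    a,b=c1+d1*s[0],c2+d2*s[1];return (a+b)/2,np.linalg.norm(a-b)
def proj(p,X):
    T=p["camera_from_world"];f=200/np.tan(np.radians(p["vertical_fov"])/2)
    x=T[:3,:3]@np.asarray(X)+T[:3,3];return np.array([p["cx"]+f*x[0]/x[2],p["cy"]+f*x[1]/x[2]])
E
python3 - <<'E'
from h import *
t=pickle.load(open("top0.pkl","rb"));s=pickle.load(open("side0.pkl","rb"))
a=t["pixels"][150:225,320:415,::-1];b=s["pixels"][155:225,300:380,::-1]
c=t["pixels"][160:270,180:275,::-1]
cv2.imwrite("pics/c1.png",cv2.resize(a,None,fx=7,fy=7,interpolation=2))
cv2.imwrite("pics/c2.png",cv2.resize(b,None,fx=7,fy=7,interpolation=2))
cv2.imwrite("pics/c3.png",cv2.resize(c,None,fx=5,fy=5,interpolation=2))
print("clip",tri(t,(346.6,184.3),s,(331.1,185)))
print("case",tri(t,(251.5,215.4),s,(281.1,259.7)))
print(atz(t,(251.5,215.4),.018),atz(s,(281.1,259.7),.018),atz(t,(254.6,217.1),0))
print("box o",tri(t,(364.9,189.8),s,(340.3,198.3)), atz(t,(364.9,189.8),0))
# segment navy in top
hsv=cv2.cvtColor(t["pixels"],cv2.COLOR_RGB2HSV)
E
```

```text
clip (array([ 0.5355301 , -0.10709097,  0.07189756]), np.float64(0.005462337487355294))
case (array([0.47255037, 0.14521242, 0.01878207]), np.float64(0.007869758806852483))
[0.46943903 0.14293349 0.018     ] [0.47701558 0.14621134 0.018     ] [0.46731149 0.13761747 0.        ]
box o (array([ 0.53881029, -0.15974483,  0.0011543 ]), np.float64(0.002775985202580821)) [ 0.53785535 -0.16061348  0.        ]
```

View pics/c1.png

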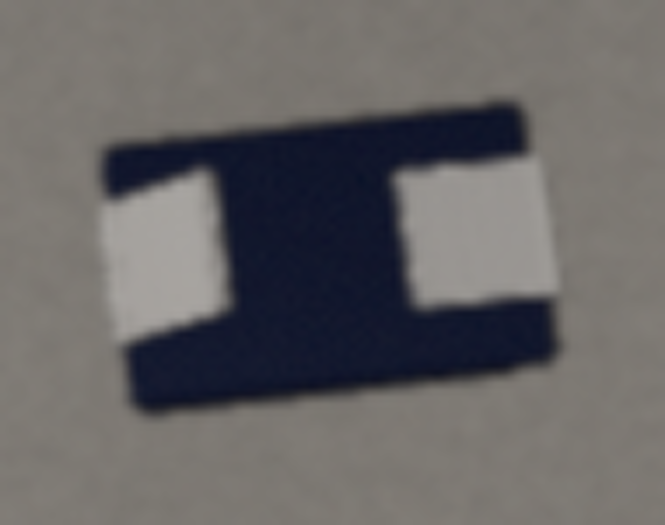

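View pics/c2.png

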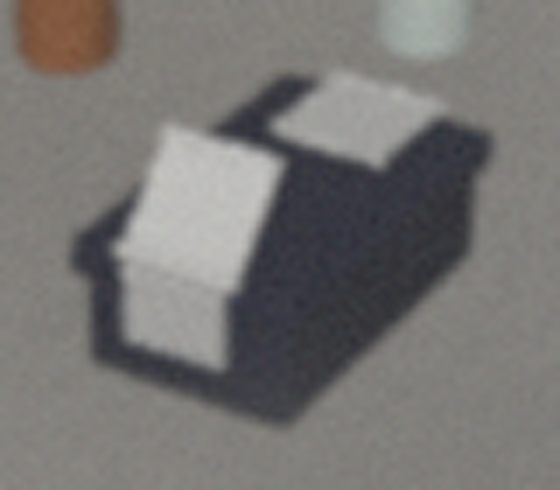

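View pics/c3.png

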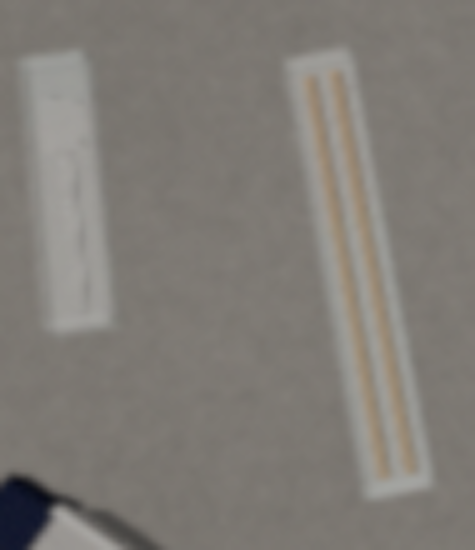

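The crop shows the small box with its raised flap on the left, at (344,186) in the top view; the flap at (388,183) lies flat. I'll fit the poses from the corner pixels.

```bash
python3 - <<'E'
from h import *
t=pickle.load(open("top0.pkl","rb"));s=pickle.load(open("side0.pkl","rb"))
L=np.array([atz(t,(320+u/7,150+v/7),.06) for u,v in((106,150),(520,102),(556,355),(138,408))])
C=np.array([atz(t,(180+u/5,160+v/5),.018) for u,v in((287,62),(350,50),(432,487),(366,497))])
for n,P,lp in(("box",L,(0,1)),("case",C,(0,3))):
    print(n,P.mean(0).round(4),[round(np.linalg.norm(P[i]-P[(i+1)%4]),4) for i in range(4)])
o=L.mean(0);x=(L[0]+L[3]-L[1]-L[2])/2;x/=np.linalg.norm(x);y=np.array([-x[1],x[0],0])
print("x",x,"yaw",np.degrees(np.arctan2(x[1],x[0])))
o[2]=0;z=np.array([0,0,1])
m=o+x*.053+z*.064;print("clip shut mid",m)
for a in(.5,.7,.9):
    c,sn=np.cos(a),np.sin(a)
    H=o+x*.078+z*.062
    for w in(-.025,.025):
        P=H+y*w+.05*(-c*x+sn*z)+.002*(sn*x+c*z)
        print(a,P.round(3),proj(t,P).round(1),proj(s,P).round(1))
    print('h',[proj(s,H+y*w).round(1) for w in(-.025,.025)])
d=(C[2]+C[3]-C[0]-C[1]);print("case yaw",np.degrees(np.arctan2(d[1],d[0])))
# side view prediction of lid corners, case corners
print(proj(s,L[0]),proj(s,L[3]),proj(s,L[2]),[proj(s,c).round(1) for c in C])
# other objects' height checks
E
```

```text
box [ 0.5351 -0.1594  0.06  ] [np.float64(0.1549), np.float64(0.0959), np.float64(0.154), np.float64(0.097)]
case [0.4733 0.1427 0.018 ] [np.float64(0.0342), np.float64(0.2379), np.float64(0.0343), np.float64(0.2362)]
x [-0.10918688  0.99402124  0.        ] yaw 96.26844483546127
clip shut mid [ 0.52932317 -0.10671467  0.064     ]
0.5 [ 0.556 -0.122  0.088] [353.3 175.7] [327.4 175. ]
0.5 [ 0.506 -0.127  0.088] [356.1 195.2] [343.6 180. ]
h [array([318.7, 190.5]), array([335. , 195.9])]
0.7 [ 0.555 -0.116  0.096] [351.2 175.2] [326.2 173.4]
0.7 [ 0.506 -0.121  0.096] [354.  194.8] [342.5 178.3]
h [array([318.7, 190.5]), array([335. , 195.9])]
0.9 [ 0.555 -0.108  0.102] [348.4 175. ] [324.6 172.3]
0.9 [ 0.505 -0.114  0.102] [351.2 194.7] [341.1 177.3]
h [array([318.7, 190.5]), array([335. , 195.9])]
case yaw -168.81566926117748
[311.61806722 188.4778597 ] [342.96516057 199.07805648] [370.60929169 173.49188241] [array([236.3, 248.6]), array([245.2, 240.4]), array([334.4, 271.5]), array([326.3, 281.2])]
```

The fit agrees between both views: a box of about 155x96 mm at (0.535, -0.159), yaw 96°, clip about 0.85 rad, with its shut middle at (0.529, -0.107). The case is about 237x34 mm, centred at (0.473, 0.143). First I'll go up with the fingers shutting, then across to above the clip.

Request:
step_arm([
  [0,0,-2,0,0,0,1],
  [0,0,-2.5,0,0,0,1],
  [0,0,-2.5,0,0,0,1],
  [0,0,-2.5,0,0,0,1],
  [0,0,-2.5,0,0,0,1],
  [0,0,0,0,0,0,1],
], squeeze=20)

```text
t: 1.5
eef_pos: [0.3023, -0.6058, 0.3162]
tool_rot: [0.002, 0.85, -0.526, 0.003]
contact_force: [0.0, 0.2, 0.2]
gripper_width: 0.0
```

Request:
step_arm([
  [-1.7,-2.1,0,0,0,0,1],
  [-1.7,-2.1,0,0,0,0,1],
  [-1.7,-2.1,0,0,0,0,1],
  [-1.7,-2.1,0,0,0,0,1],
  [-1.7,-2.1,0,0,0,0,1],
  [-1.7,-2.1,0,0,0,0,1],
  [-1.7,-2.1,0,0,0,0,1],
  [-1.7,-2.1,0,0,0,0,1],
  [-1.7,-2.1,0,0,0,0,1],
  [-1.7,-2.1,0,0,0,0,1],
  [-1.7,-2.1,0,0,0,0,1],
  [-1.7,-2.1,0,0,0,0,1],
  [-1.7,-2.1,0,0,0,0,1],
  [-1.7,-2.1,0,0,0,0,1],
  [-1.7,-2.1,0,0,0,0,1],
  [-1.7,-2.1,0,0,0,0,1],
  [-1.7,-2.1,0,0,0,0,1],
  [-1.7,-2.1,0,0,0,0,1],
  [-1.7,-2.1,0,0,0,0,1],
  [-1.5,-2.5,0,0,0,0,1],
])

```text
t: 3.5
eef_pos: [0.5296, -0.1114, 0.3111]
tool_rot: [0.0, 0.85, -0.526, -0.0]
contact_force: [-0.5, -0.6, 0.1]
gripper_width: -0.002
```

Request:
step_arm([
  [0,0,0,0,0,0,1],
  [0,0,0,0,0,0,1],
])

```text
t: 3.7
eef_pos: [0.5297, -0.1118, 0.311]
tool_rot: [0.0, 0.851, -0.525, -0.0]
contact_force: [0.5, -1.1, 0.8]
gripper_width: -0.002
```

Request:
step_arm([
  [0,0,3,0,0,0,1],
  [0,0,3,0,0,0,1],
  [0,0,3,0,0,0,1],
  [0,0,3,0,0,0,1],
  [0,0,3,0,0,0,1],
  [0,0,2,0,0,0,1],
  [0,0,0,0,0,0,1],
  [0,0,0,0,0,0,1],
])

```text
t: 4.5
eef_pos: [0.5296, -0.1133, 0.142]
tool_rot: [0.0, 0.85, -0.527, -0.0]
contact_force: [0.1, -1.0, 0.6]
gripper_width: 0.002
```

```bash
python3 - <<'E'
from station import bot
from h import *
print(bot.get_obs()["contact_force"])
for n in("side","wrist"):
    p=bot.read_camera(n);cv2.imwrite(f"pics/{n}1.png",p["pixels"][:,:,::-1]);pickle.dump(p,open(f"{n}1.pkl","wb"))
s=pickle.load(open("side1.pkl","rb"))["pixels"][90:230,260:440,::-1]
cv2.imwrite("pics/side1c.png",cv2.resize(s,None,fx=4,fy=4,interpolation=2))
E
```

```text
[ 0.11249482 -0.988397    0.57625921]
```

View pics/side1c.png

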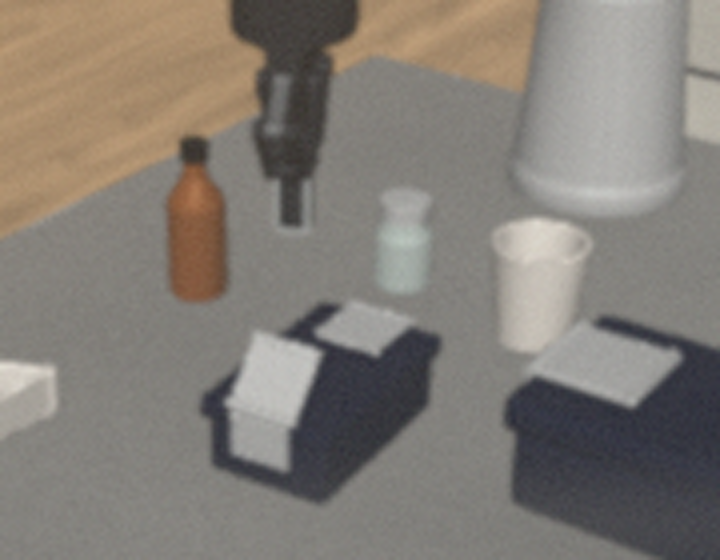

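View pics/wrist1.png

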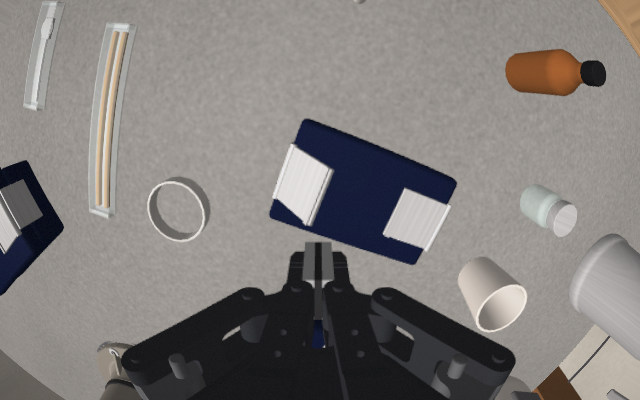

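The side crop shows the shut fingertips at about (333,147) and the raised flap below them at (328,184). I'll check that against the projected TCP and refine the clip pose from the wrist picture.

```bash
cat >> h.py <<'E'
def wray(p,uv):
    f=200/np.tan(np.radians(p["vertical_fov"])/2)
    T=p["camera_from_world"];R=T[:3,:3];c=-R.T@T[:3,3]
    v=np.array([uv[0]-p["cx"],uv[1]-p["cy"]]);r=np.linalg.norm(v);th=r/f
    return c,R.T@np.array([*(v/r*np.sin(th)),np.cos(th)])
def watz(p,uv,z):
    c,d=wray(p,uv);return c+d*(z-c[2])/d[2]
E
python3 - <<'E'
from h import *
s=pickle.load(open("side1.pkl","rb"));w=pickle.load(open("wrist1.pkl","rb"))
print("tcp proj",proj(s,(.5296,-.1133,.142)))
L=np.array([watz(w,u,.06) for u in((272,216),(306,121),(456,182),(416,263))])
print(L.round(4),L.mean(0).round(4),[round(np.linalg.norm(L[i]-L[(i+1)%4]),4) for i in range(4)])
for u in((287,147),(272,208)):print("hinge?",watz(w,u,.062).round(4))
for u in((333,168),(310,224)):print("tip",[watz(w,u,z).round(4).tolist() for z in(.09,.1)])
C=np.array([watz(w,u,.018) for u in((107,25),(134,25),(115,215),(90,211))]);print("case",C.mean(0).round(4),C.round(3).tolist())
E
```

```text
tcp proj [333.33559276 160.97029735]
[[ 0.4857 -0.087   0.06  ]
 [ 0.5783 -0.0775  0.06  ]
 [ 0.5936 -0.2285  0.06  ]
 [ 0.5017 -0.2401  0.06  ]] [ 0.5398 -0.1583  0.06  ] [np.float64(0.0932), np.float64(0.1518), np.float64(0.0926), np.float64(0.1539)]
hinge? [ 0.5512 -0.0726  0.062 ]
hinge? [ 0.4939 -0.0838  0.062 ]
tip [[0.5577, -0.1122, 0.09], [0.5597, -0.1106, 0.1]]
tip [[0.5068, -0.117, 0.09], [0.5109, -0.1152, 0.1]]
case [0.4782 0.1394 0.018 ] [[0.587, 0.183, 0.018], [0.597, 0.144, 0.018], [0.373, 0.095, 0.018], [0.357, 0.136, 0.018]]
```

```bash
python3 - <<'E'
from h import *
s=pickle.load(open("side1.pkl","rb"))["pixels"][110:200,300:370,::-1]
cv2.imwrite("pics/side1d.png",cv2.convertScaleAbs(cv2.resize(s,None,fx=6.5,fy=6.5,interpolation=2),alpha=1.7))
w=pickle.load(open("wrist1.pkl","rb"))["pixels"][210:380,230:410,::-1]
cv2.imwrite("pics/w1d.png",cv2.resize(w,None,fx=3.5,fy=3.5,interpolation=2))
p=pickle.load(open("wrist1.pkl","rb"));T=p["camera_from_world"];x=T[:3,:3]@np.array((.5296,-.1133,.142))+T[:3,3]
f=200/np.tan(np.radians(p["vertical_fov"])/2);th=np.arctan2(np.hypot(x[0],x[1]),x[2]);print(x,p["cx"]+f*th*x[0]/np.hypot(x[0],x[1]),p["cy"]+f*th*x[1]/np.hypot(x[0],x[1]))
E
```

```text
[0.00045759 0.02042319 0.19993705] 318.523599699721 226.0347588649345
```

View pics/side1d.png

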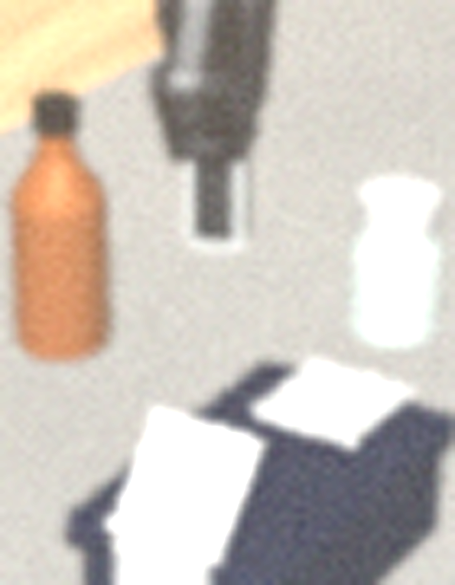

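View pics/w1d.png

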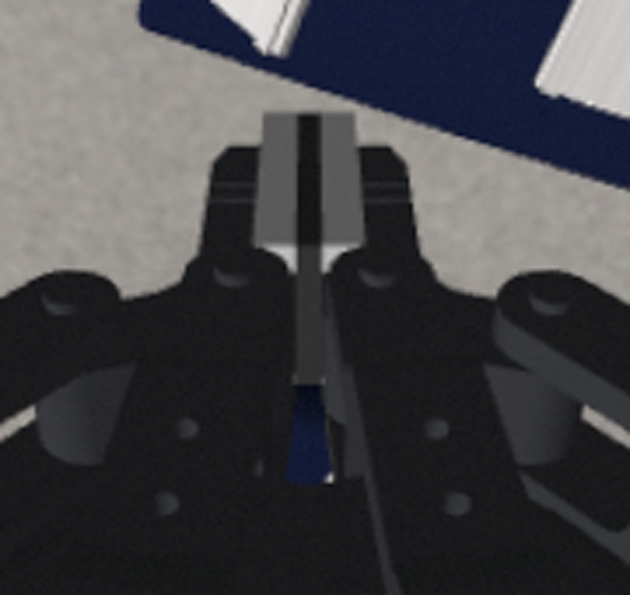

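```bash
python3 - <<'E'
from h import *
s=pickle.load(open("side1.pkl","rb"));w=pickle.load(open("wrist1.pkl","rb"))
c1,d1=ray(s,(333.2,147.2));d1/=np.linalg.norm(d1);c2,d2=wray(w,(318.5,242))
q=np.linalg.lstsq(np.c_[d1,-d2],c2-c1,rcond=None)[0];print(c1+d1*q[0],c2+d2*q[1])
for z in(.14,.15,.16,.165,.17,.175):
  P=(.5296,-.1133,z);T=w["camera_from_world"];x=T[:3,:3]@np.array(P)+T[:3,3];f=200/np.tan(np.radians(w["vertical_fov"])/2);h=np.hypot(x[0],x[1])
  print(z,proj(s,P).round(1),w["cy"]+f*np.arctan2(h,x[2])*x[1]/h)
from station import bot
print(bot.get_obs()["eef_pos"],bot.get_obs()["q"])
E
```

```text
[ 0.53146406 -0.11507479  0.17945008] [ 0.53528655 -0.11031977  0.17653529]
0.14 [333.3 161.7] 224.7574118960287
0.15 [333.3 158.2] 231.3832342182023
0.16 [333.3 154.6] 238.65515669205286
0.165 [333.3 152.9] 242.5609732008336
0.17 [333.4 151.1] 246.66320253591624
0.175 [333.4 149.3] 250.97548825438884
[ 0.53073904 -0.11295298  0.14311129] [ 0.33910116  0.33141807 -0.29774965  1.90835261  0.12116754  0.91670988
 -1.1259656 ]
```

Request:
step_arm([
  [0,0,1.5,0,0,0,1],
  [0,0,1.5,0,0,0,1],
  [0,0,0.5,0,0,0,1],
  [0,0,0,0,0,0,1],
])

```text
t: 5.0
eef_pos: [0.53, -0.1124, 0.1071]
tool_rot: [-0.0, 0.85, -0.526, 0.0]
contact_force: [0.3, 0.3, 0.3]
gripper_width: -0.001
```

Request:
step_arm([
  [0,0,0.5,0,0,0,1],
  [0,0,0.5,0,0,0,1],
  [0,0,0,0,0,0,1],
])

```text
t: 5.3
eef_pos: [0.5296, -0.1123, 0.0964]
tool_rot: [0.0, 0.85, -0.526, -0.0]
contact_force: [0.1, -0.8, 1.3]
gripper_width: -0.001
```

Request:
step_arm([
  [0,0,0.5,0,0,0,1],
  [0,0,0.5,0,0,0,1],
  [0,0,0,0,0,0,1],
])

```text
t: 5.6
eef_pos: [0.5292, -0.1122, 0.0859]
tool_rot: [0.0, 0.85, -0.526, -0.001]
contact_force: [-0.0, 0.3, -0.7]
gripper_width: 0.001
```

```bash
python3 - <<'E'
from station import bot
from h import *
for n in("side","wrist"):
    p=bot.read_camera(n);cv2.imwrite(f"pics/{n}2.png",p["pixels"][:,:,::-1]);pickle.dump(p,open(f"{n}2.pkl","wb"))
s=pickle.load(open("side2.pkl","rb"))["pixels"][110:210,290:390,::-1]
cv2.imwrite("pics/side2c.png",cv2.convertScaleAbs(cv2.resize(s,None,fx=5.5,fy=5.5,interpolation=2),alpha=1.3))
E
```

```text
(no output)
```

View pics/side2c.png

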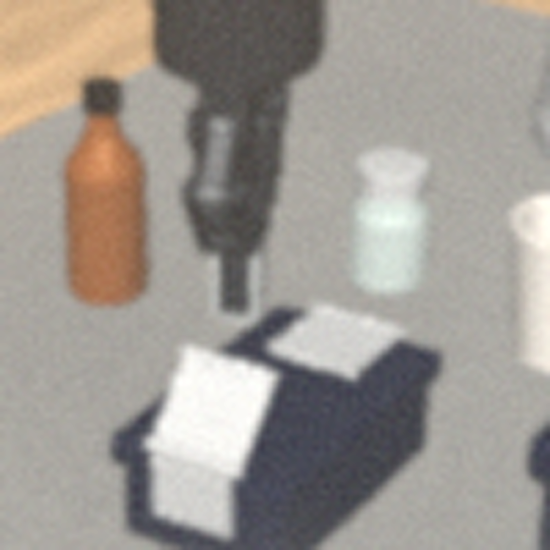

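View pics/wrist2.png

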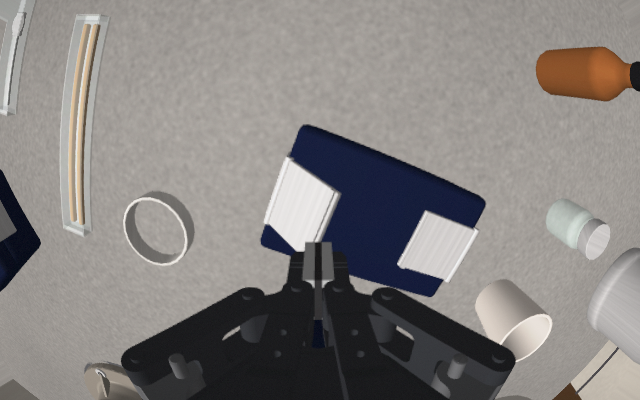

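The force is near zero and the flap hasn't moved (its tip corners are still at (323,173) and (341,178)), although the reported TCP has already gone below the flap's height. The visible tips end at about row 166, well above the projected TCP. I'll measure that offset.

```bash
python3 - <<'E'
from h import *
from station import bot
s=pickle.load(open("side2.pkl","rb"));w=pickle.load(open("wrist2.pkl","rb"))
o=bot.get_obs();print(o["eef_pos"],o["gripper_width"],o["contact_force"])
for z in(.086,.1,.11,.115,.12,.125,.13): print(z,proj(s,(.5295,-.1125,z)).round(1))
for n in(1,2):
  p=pickle.load(open(f"side{n}.pkl","rb"))["pixels"].astype(int)[:,331:334].mean(axis=(1,2));print(p[135:185].round().astype(int).tolist())
# soy bottle top height sanity: base/top in side cam
t=pickle.load(open("top0.pkl","rb"))
print(tri(t,(411,97),s,(309,126)))
E
```

```text
[ 0.52975015 -0.11223867  0.08649604] 0.004490846298916162 [ 0.58062454 -0.17066886  0.32924686]
0.086 [333.2 180.1]
0.1 [333.2 175.4]
0.11 [333.2 172.1]
0.115 [333.2 170.4]
0.12 [333.2 168.7]
0.125 [333.2 167. ]
0.13 [333.2 165.3]
[59, 62, 68, 65, 64, 67, 64, 64, 65, 65, 67, 100, 135, 142, 132, 128, 130, 127, 126, 128, 127, 129, 129, 128, 129, 126, 127, 128, 129, 128, 128, 126, 129, 128, 127, 117, 103, 82, 68, 94, 147, 184, 187, 186, 191, 192, 191, 191, 189, 190]
[81, 78, 73, 70, 69, 66, 67, 66, 68, 72, 75, 69, 61, 57, 56, 61, 57, 60, 65, 65, 61, 61, 66, 65, 65, 65, 63, 64, 68, 63, 69, 91, 125, 139, 131, 118, 103, 80, 66, 92, 149, 183, 187, 188, 191, 193, 190, 192, 192, 191]
(array([ 0.74535807, -0.26864243,  0.12848943]), np.float64(0.0018891389999687385))
```

The dark finger end sits about 35 mm above the reported TCP (bottle height triangulates correctly, so the cameras are good). I'll trust contact instead and go down in small checked steps.

Request:
step_arm([
  [0,0,0.5,0,0,0,1],
  [0,0,0.5,0,0,0,1],
  [0,0,0.5,0,0,0,1],
  [0,0,0,0,0,0,1],
])

```text
t: 6.1
eef_pos: [0.5291, -0.1122, 0.0708]
tool_rot: [0.0, 0.85, -0.526, -0.001]
contact_force: [0.2, 0.3, -0.3]
gripper_width: 0.002
```

```bash
cat > look.py <<'E'
import sys
from station import bot
from h import *
n=sys.argv[1]
for c in("side","wrist"):
    p=bot.read_camera(c);pickle.dump(p,open(f"{c}{n}.pkl","wb"));im=p["pixels"][:,:,::-1]
    if c=="side": a=cv2.convertScaleAbs(cv2.resize(im[110:210,290:390],None,fx=4,fy=4,interpolation=2),alpha=1.3)
    else: b=cv2.resize(im[80:330,200:450],(400,400))
cv2.imwrite(f"pics/l{n}.png",np.hstack([a,b]))
o=bot.get_obs();print(o["t"],o["eef_pos"],o["contact_force"])
E
python3 look.py 3
```

```text
6.2 [ 0.52971685 -0.11221387  0.07145352] [-0.07755368  0.33799663 -0.22284797]
```

View pics/l3.png

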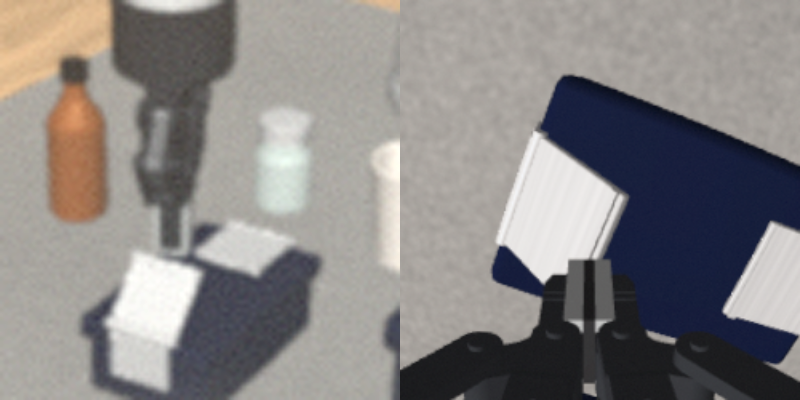

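The fingertips (left panel (173,250), right panel (590,260)) are now just above and slightly past the flap's free edge. I'll compute a correction towards the hinge before pressing.

```bash
python3 - <<'E'
from h import *
w=pickle.load(open("wrist3.pkl","rb"))
g=lambda u,v:(200+(u-400)/1.6,80+v/1.6)
for n,u,z in(("tipA",(628,195),.1),("tipB",(545,287),.1),("hA",(540,128),.064),("hB",(498,243),.064),("fingerfront",(590,260),.107)):
    print(n,watz(w,g(*u),z).round(4))
E
```

```text
tipA [ 0.559  -0.1113  0.1   ]
tipB [ 0.5148 -0.1014  0.1   ]
hA [ 0.5578 -0.0762  0.064 ]
hB [ 0.5044 -0.0807  0.064 ]
fingerfront [ 0.5352 -0.1092  0.107 ]
```

Request:
step_arm([
  [-0.5,-0.3,0,0,0,0,1],
  [-0.5,-0.3,0,0,0,0,1],
  [0,0,0.5,0,0,0,1],
  [0,0,0.5,0,0,0,1],
  [0,0,0,0,0,0,1],
])

```text
t: 6.7
eef_pos: [0.53, -0.1007, 0.0608]
tool_rot: [0.0, 0.85, -0.526, -0.001]
contact_force: [0.2, 0.2, -0.0]
gripper_width: 0.001
```

Request:
step_arm([
  [0,0,0.4,0,0,0,1],
  [0,0,0.4,0,0,0,1],
  [0,0,0.4,0,0,0,1],
  [0,0,0,0,0,0,1],
])

```text
t: 7.1
eef_pos: [0.5305, -0.1006, 0.0491]
tool_rot: [0.0, 0.85, -0.526, -0.0]
contact_force: [0.0, 0.1, 0.2]
gripper_width: 0.006
```

```bash
python3 look.py 4
```

```text
7.2 [ 0.53065627 -0.1006516   0.04953654] [-0.91067459  0.46020444  0.50981745]
```

View pics/l4.png

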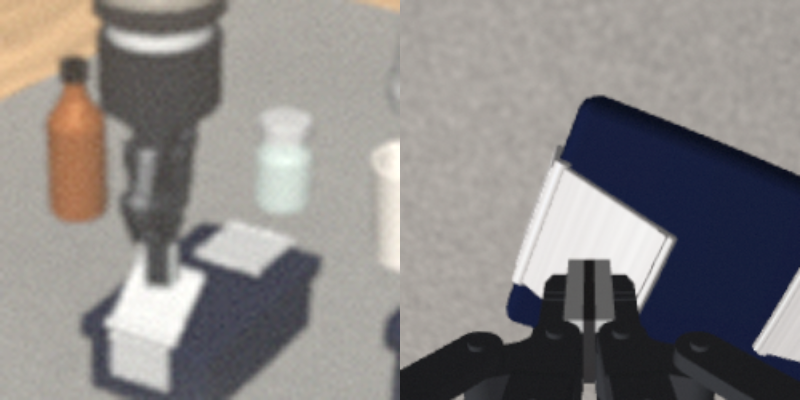

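The fingertips are now over the flap, at left panel (160,283) and right panel (590,262), about at contact height. I'll keep going down.

Request:
step_arm([
  [0,0,0.3,0,0,0,1],
  [0,0,0.3,0,0,0,1],
  [0,0,0.3,0,0,0,1],
])

```text
t: 7.5
eef_pos: [0.5309, -0.1007, 0.0406]
tool_rot: [-0.0, 0.85, -0.526, 0.0]
contact_force: [-0.5, 0.5, 1.0]
gripper_width: -0.001
```

Request:
step_arm([
  [0,0,0.2,0,0,0,1],
  [0,0,0.2,0,0,0,1],
  [0,0,0,0,0,0,1],
])

```text
t: 7.8
eef_pos: [0.5307, -0.1006, 0.0364]
tool_rot: [0.0, 0.85, -0.526, -0.0]
contact_force: [0.4, -0.3, 0.3]
gripper_width: 0.0
```

```bash
python3 look.py 5
```

```text
7.9 [ 0.53064197 -0.1005771   0.03658411] [ 0.14956808  0.09978938 -0.00097012]
```

View pics/l5.png

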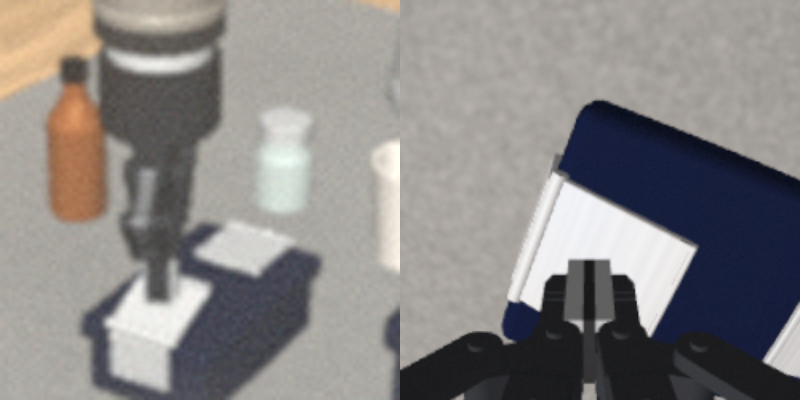

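The flap is going down. Continue until firm contact.

Request:
step_arm([
  [0,0,0.2,0,0,0,1],
  [0,0,0.2,0,0,0,1],
  [0,0,0,0,0,0,1],
])

```text
t: 8.2
eef_pos: [0.5307, -0.1007, 0.0325]
tool_rot: [0.0, 0.85, -0.526, -0.0]
contact_force: [-0.1, -0.6, -0.5]
gripper_width: -0.002
```

Request:
step_arm([
  [0,0,0.2,0,0,0,1],
  [0,0,0,0,0,0,1],
])

```text
t: 8.4
eef_pos: [0.5307, -0.1006, 0.0305]
tool_rot: [0.0, 0.85, -0.526, -0.0]
contact_force: [-0.4, -0.1, 0.8]
gripper_width: 0.001
```

Request:
step_arm([
  [0,0,0.15,0,0,0,1],
  [0,0,0,0,0,0,1],
])

```text
t: 8.6
eef_pos: [0.5307, -0.1007, 0.0291]
tool_rot: [0.0, 0.85, -0.526, -0.0]
contact_force: [0.1, -0.2, 1.5]
gripper_width: -0.001
```

Request:
step_arm([
  [0,0,0.1,0,0,0,1],
  [0,0,0,0,0,0,1],
])

```text
t: 8.8
eef_pos: [0.5308, -0.1007, 0.0281]
tool_rot: [0.0, 0.85, -0.526, 0.0]
contact_force: [0.1, -0.9, 1.1]
gripper_width: -0.001
```

Request:
step_arm([
  [0,0,0.1,0,0,0,1],
  [0,0,0,0,0,0,1],
])

```text
t: 9.0
eef_pos: [0.5307, -0.1007, 0.0271]
tool_rot: [0.0, 0.85, -0.526, -0.0]
contact_force: [0.4, 0.1, 0.8]
gripper_width: -0.001
```

```bash
python3 look.py 6
```

```text
9.1 [ 0.53074225 -0.10055584  0.02714278] [-0.0078594  -0.41205605  0.96589928]
```

View pics/l6.png

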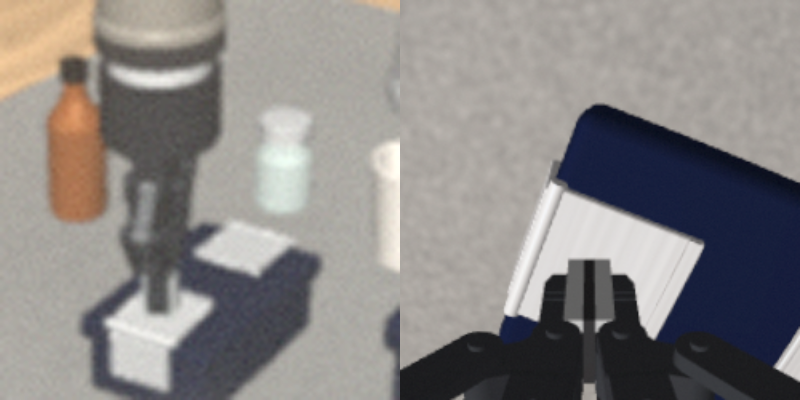

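Request:
step_arm([
  [0,0,0.1,0,0,0,1],
  [0,0,0,0,0,0,1],
])

```text
t: 9.3
eef_pos: [0.5307, -0.1007, 0.0261]
tool_rot: [0.0, 0.85, -0.526, -0.0]
contact_force: [0.3, -0.5, 0.1]
gripper_width: -0.001
```

Request:
step_arm([
  [0,0,0.1,0,0,0,1],
  [0,0,0,0,0,0,1],
])

```text
t: 9.5
eef_pos: [0.5307, -0.1007, 0.0251]
tool_rot: [0.0, 0.85, -0.526, -0.0]
contact_force: [0.3, -1.0, -0.3]
gripper_width: -0.004
```

Request:
step_arm([
  [0,0,0.1,0,0,0,1],
  [0,0,0,0,0,0,1],
])

```text
t: 9.7
eef_pos: [0.5308, -0.1007, 0.0245]
tool_rot: [0.0, 0.85, -0.526, 0.0]
contact_force: [-0.7, -0.4, 4.2]
gripper_width: -0.002
```

Request:
step_arm([
  [0,0,0.1,0,0,0,1],
  [0,0,0,0,0,0,1],
])

```text
t: 9.9
eef_pos: [0.5309, -0.1007, 0.0243]
tool_rot: [0.0, 0.85, -0.526, 0.0]
contact_force: [-4.5, -0.2, 13.4]
gripper_width: -0.002
```

Request:
step_arm([
  [0,0,0.1,0,0,0,1],
  [0,0,0,0,0,0,1],
])

```text
t: 10.1
eef_pos: [0.5309, -0.1007, 0.0241]
tool_rot: [0.0, 0.85, -0.526, 0.0]
contact_force: [-7.3, 0.3, 21.7]
gripper_width: -0.002
```

There is a firm stop at 20 N with the reported TCP at z = 0.024. The flap's shut top is at 0.064, so the real tips sit 40 mm behind the reported TCP. I'll use that offset from here. Rise straight up and look.

Request:
step_arm([
  [0,0,-0.3,0,0,0,1],
  [0,0,-0.7,0,0,0,1],
  [0,0,-1.5,0,0,0,1],
  [0,0,-2,0,0,0,1],
  [0,0,-2,0,0,0,1],
  [0,0,0,0,0,0,1],
  [0,0,0,0,0,0,1],
])

```text
t: 10.8
eef_pos: [0.5308, -0.1006, 0.0872]
tool_rot: [-0.0, 0.85, -0.526, 0.0]
contact_force: [0.2, 0.2, -0.3]
gripper_width: 0.003
```

```bash
python3 look.py 7; python3 - <<'E'
from station import bot
from h import *
w=pickle.load(open("wrist7.pkl","rb"));t=bot.read_camera("top");s=bot.read_camera("side");wr=bot.read_camera("wrist")
cv2.imwrite("pics/wrist7.png",wr["pixels"][:,:,::-1]);cv2.imwrite("pics/top7.png",t["pixels"][:,:,::-1])
pickle.dump(t,open("top7.pkl","wb"))
for q,z in(("clip_a_middle",.064),("lunch_box",0),("chopstick_case_top",.018)):
    for d in bot.pinpoint(wr,q)[:3]: print(q,np.round(d["point"],1),round(d["score"],2),watz(wr,d["point"],z).round(4))
E
```

```text
10.9 [ 0.52996759 -0.10051099  0.08629693] [-0.43862677  0.70404173 -1.22667075]
clip_a_middle [325.8 213.4] 0.62 [ 0.5315 -0.1054  0.064 ]
lunch_box [377.4 202.1] 0.96 [ 0.54   -0.1569  0.    ]
lunch_box [  8.6 238.8] 0.57 [0.2407 0.2961 0.    ]
chopstick_case_top [ 79.4 131.1] 0.83 [0.4809 0.1435 0.018 ]
chopstick_case_top [ 89.9 131.1] 0.31 [0.4865 0.129  0.018 ]
```

View pics/l7.png

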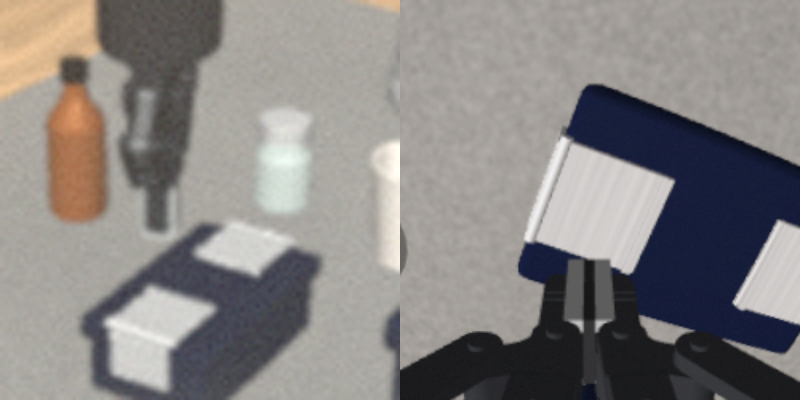

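View pics/wrist7.png

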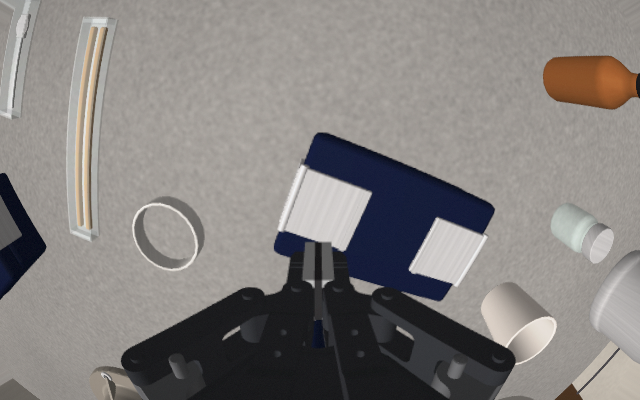

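View pics/top7.png

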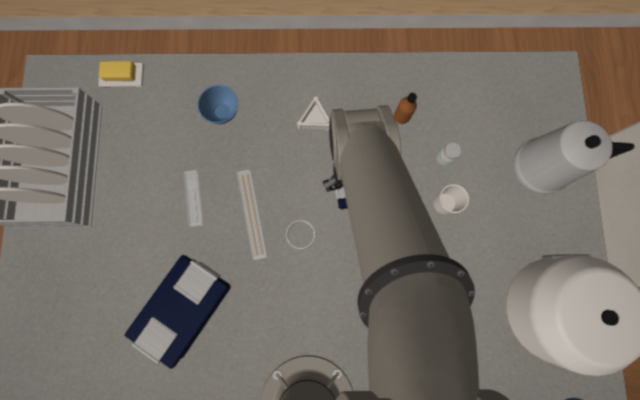

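The clip now lies flat at wrist (326,213), like its twin, and the box hasn't moved (origin (0.54, -0.157)). Next I'll centre over the clip's middle with the real tips about 35 mm above it and hold.

Request:
step_arm([
  [0.5,0.2,0.5,0,0,0,1],
  [0,0,1,0,0,0,1],
  [0,0,0.8,0,0,0,1],
  [0,0,0.4,0,0,0,1],
  [0,0,0,0,0,0,1],
  [0,0,0,0,0,0,1],
])

```text
t: 11.8
eef_pos: [0.5312, -0.1058, 0.0601]
tool_rot: [-0.0, 0.85, -0.526, -0.0]
contact_force: [-0.5, 0.2, 0.2]
gripper_width: 0.002
```

```bash
python3 look.py 8
```

```text
11.9 [ 0.53150637 -0.10595117  0.06047821] [ 0.33529052 -0.25181228  0.07672934]
```

View pics/l8.png

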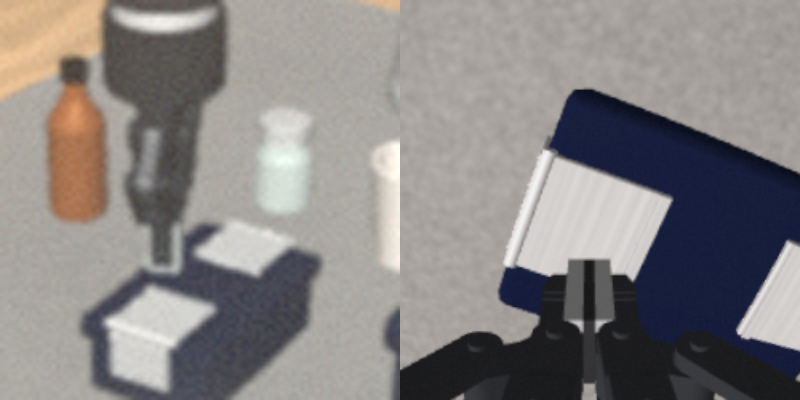

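The tips, at left panel (165,268), hang about 35 mm above the shut clip's middle at (160,312), with clear space between. Hold.

Request:
step_arm([
  [0,0,0,0,0,0,1],
  [0,0,0,0,0,0,1],
  [0,0,0,0,0,0,1],
  [0,0,0,0,0,0,1],
  [0,0,0,0,0,0,1],
  [0,0,0,0,0,0,1],
  [0,0,0,0,0,0,1],
  [0,0,0,0,0,0,1],
  [0,0,0,0,0,0,1],
  [0,0,0,0,0,0,1],
  [0,0,0,0,0,0,1],
  [0,0,0,0,0,0,1],
  [0,0,0,0,0,0,1],
  [0,0,0,0,0,0,1],
  [0,0,0,0,0,0,1],
  [0,0,0,0,0,0,1],
  [0,0,0,0,0,0,1],
  [0,0,0,0,0,0,1],
  [0,0,0,0,0,0,1],
  [0,0,0,0,0,0,1],
])

```text
t: 13.9
eef_pos: [0.5312, -0.106, 0.0602]
tool_rot: [0.0, 0.85, -0.526, -0.0]
contact_force: [1.1, 0.2, -0.9]
gripper_width: -0.002
```

Request:
step_arm([
  [0,0,0,0,0,0,1],
  [0,0,0,0,0,0,1],
  [0,0,0,0,0,0,1],
  [0,0,0,0,0,0,1],
  [0,0,0,0,0,0,1],
  [0,0,0,0,0,0,1],
  [0,0,-1.5,0,0,0,1],
  [0,0,-2.5,0,0,0,1],
  [0,0,-3,0,0,0,1],
  [0,0,-2,0,0,0,1],
])

```text
t: 14.9
eef_pos: [0.5319, -0.106, 0.1521]
tool_rot: [-0.0, 0.85, -0.526, 0.001]
contact_force: [0.4, -0.1, 0.4]
gripper_width: -0.001
```

Request:
step_arm([
  [-1.5,-0.4,0,0,0,0,1],
  [-2.1,-0.5,0,0,0,0,1],
  [-2.1,-0.5,0,0,0,0,1],
  [-2.1,-0.5,0,0,0,0,1],
  [-2.1,-0.5,0,0,0,0,1],
  [-2.1,-0.5,0,0,0,0,1],
  [-2.1,-0.5,0,0,0,0,1],
  [-2.1,-0.5,0,0,0,0,1],
  [-2.1,-0.5,0,0,0,0,1],
  [-2.1,-0.5,0,0,0,0,1],
  [-2.1,-0.5,0,0,0,0,1],
  [-2.1,-0.5,0,0,0,0,1],
  [-0.2,-0.1,0,0,0,0,1],
  [0,0,0,0,0,0,1],
  [0,0,0,0,0,0,1],
])

```text
t: 16.4
eef_pos: [0.474, 0.1416, 0.1497]
tool_rot: [0.001, 0.85, -0.527, -0.0]
contact_force: [0.5, -0.7, -0.3]
gripper_width: 0.001
```

```bash
python3 - <<'E'
from station import bot
from h import *
print(bot.get_obs()["eef_pos"])
for n in("side","wrist","top"):
    p=bot.read_camera(n);cv2.imwrite(f"pics/{n}9.png",p["pixels"][:,:,::-1]);pickle.dump(p,open(f"{n}9.pkl","wb"))
    for d in bot.pinpoint(p,"chopstick_case_top")[:2]: print(n,np.round(d["point"],1),round(d["score"],2),(watz if n=="wrist" else atz)(p,d["point"],.018).round(4))
E
```

```text
[0.47404321 0.14162431 0.14971727]
side [280.9 260.4] 0.81 [0.4757 0.1482 0.018 ]
wrist [317.8 167.1] 0.78 [0.4793 0.1446 0.018 ]
top [249.4 211.7] 0.52 [0.4794 0.1486 0.018 ]
```

View pics/wrist9.png

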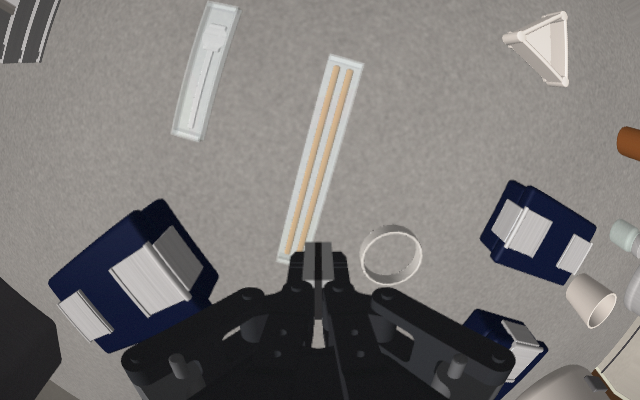

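View pics/side9.png

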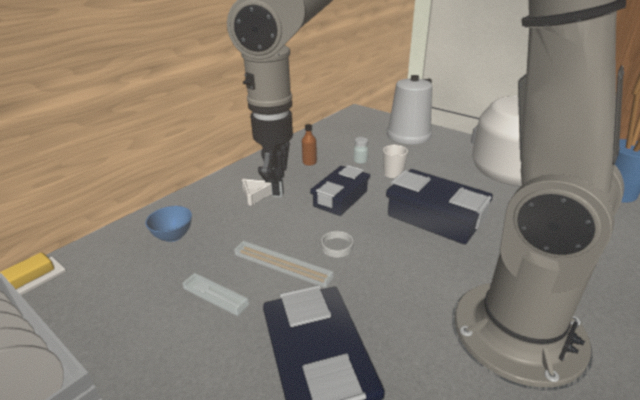

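The chopstick case runs from about (347,59) to (290,264) in the wrist picture. I'll fit its middle from these corners.

```bash
python3 - <<'E'
from h import *
w=pickle.load(open("wrist9.pkl","rb"))
C=np.array([watz(w,u,.018) for u in((331,55),(364,64))]);print(C.round(4))
B=watz(w,(277,262),.018);print(B, "len",np.linalg.norm(B-C[0]))
print("mid",((B+C[1])/2).round(4))
t=pickle.load(open("top0.pkl","rb"));s=pickle.load(open("side0.pkl","rb"))
print(proj(s,(.474,.1427,.018)),proj(s,(.478,.145,.018)))
g=pickle.load(open("side9.pkl","rb"))["pixels"][230:295,225:340,::-1];cv2.imwrite("pics/g.png",cv2.resize(g,None,fx=6,fy=6,interpolation=2))
E
```

```text
[[0.5884 0.1842 0.018 ]
 [0.5956 0.151  0.018 ]]
[0.35501481 0.13691614 0.018     ] len 0.23813499643219607
mid [0.4753 0.1439 0.018 ]
[283.15181601 259.43509637] [281.15479815 259.23917977]
```

View pics/g.png

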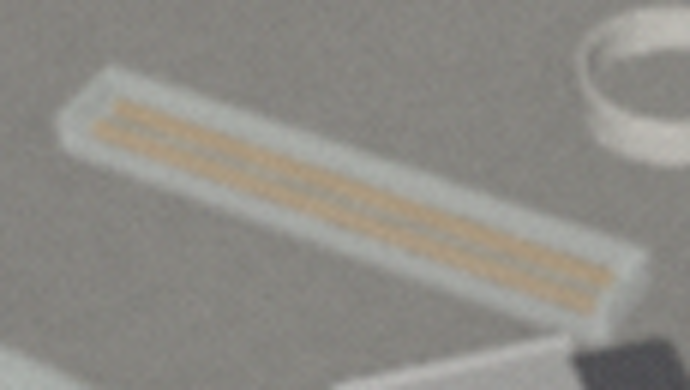

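Request:
step_arm([
  [-0.1,-0.2,1.5,0,0,0,1],
  [0,0,2.5,0,0,0,1],
  [0,0,2.5,0,0,0,1],
  [0,0,2,0,0,0,1],
  [0,0,1.5,0,0,0,1],
  [0,0,1,0,0,0,1],
  [0,0,0,0,0,0,1],
  [0,0,0,0,0,0,1],
])

```text
t: 17.5
eef_pos: [0.4759, 0.1446, 0.0406]
tool_rot: [-0.0, 0.85, -0.526, 0.0]
contact_force: [-0.2, -0.0, -0.2]
gripper_width: -0.001
```

```bash
cat > look2.py <<'E'
import sys
from station import bot
from h import *
n=sys.argv[1]
p=bot.read_camera("side");pickle.dump(p,open(f"side{n}.pkl","wb"))
a=cv2.resize(p["pixels"][180:300,220:340,::-1],(400,400),interpolation=2)
w=bot.read_camera("wrist");pickle.dump(w,open(f"wrist{n}.pkl","wb"))
b=cv2.resize(w["pixels"][80:330,200:450,::-1],(400,400))
cv2.imwrite(f"pics/m{n}.png",np.hstack([a,b]))
o=bot.get_obs();e=o["eef_pos"];print(o["t"],e,o["contact_force"],"tip px",proj(p,e+[0,0,.04]),"case mid px",proj(p,(.475,.1435,.018)))
E
python3 look2.py 10
```

```text
17.6 [0.47630288 0.14472148 0.04105646] [0.14255048 0.27748421 0.20738427] tip px [279.87209718 237.37382827] case mid px [282.58338031 259.43830538]
```

View pics/m10.png

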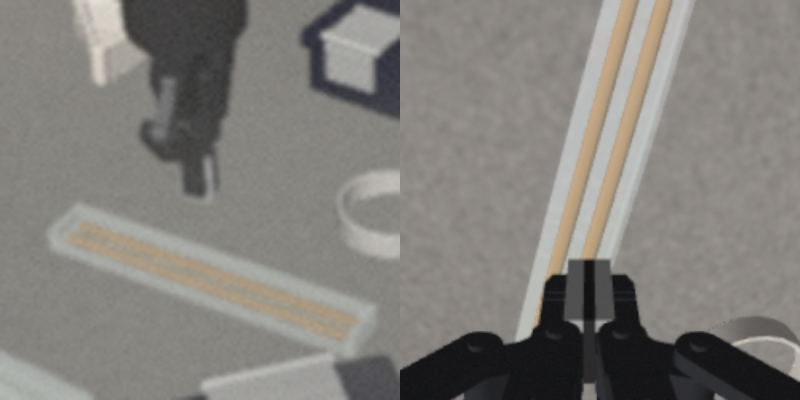

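The tips at left panel (200,197) agree with the 40 mm offset, about 63 mm over the middle of the case. I'll lower the last 27 mm and settle.

Request:
step_arm([
  [0,0.1,0.9,0,0,0,1],
  [0,0,0.9,0,0,0,1],
  [0,0,0.6,0,0,0,1],
  [0,0,0.3,0,0,0,1],
  [0,0,0,0,0,0,1],
  [0,0,0,0,0,0,1],
])

```text
t: 18.2
eef_pos: [0.4747, 0.1441, 0.0132]
tool_rot: [-0.0, 0.85, -0.526, -0.0]
contact_force: [0.2, 0.0, -0.1]
gripper_width: -0.001
```

```bash
python3 look2.py 11
```

```text
18.3 [0.47485958 0.14413696 0.0133911 ] [ 0.21942453 -0.09731603 -0.20149319] tip px [281.38900518 247.40274651] case mid px [282.58338031 259.43830538]
```

View pics/m11.png

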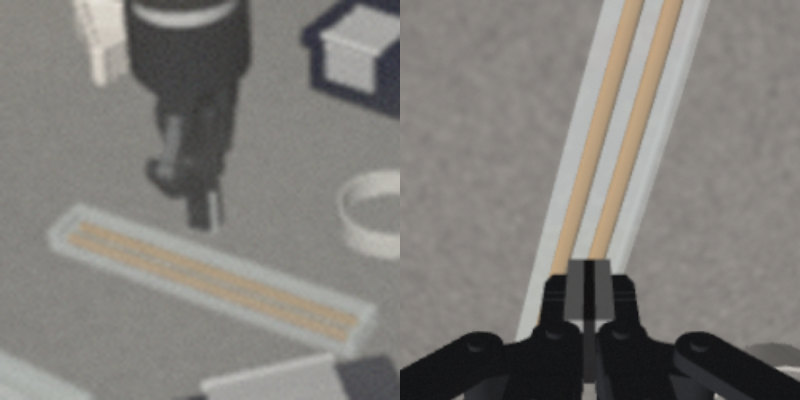

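The tips at left panel (205,230) are about 35 mm above the middle of the case, with clear space and no force. Hold for over 2 s.

Request:
step_arm([
  [0,0,0,0,0,0,1],
  [0,0,0,0,0,0,1],
  [0,0,0,0,0,0,1],
  [0,0,0,0,0,0,1],
  [0,0,0,0,0,0,1],
  [0,0,0,0,0,0,1],
  [0,0,0,0,0,0,1],
  [0,0,0,0,0,0,1],
  [0,0,0,0,0,0,1],
  [0,0,0,0,0,0,1],
  [0,0,0,0,0,0,1],
  [0,0,0,0,0,0,1],
  [0,0,0,0,0,0,1],
  [0,0,0,0,0,0,1],
  [0,0,0,0,0,0,1],
  [0,0,0,0,0,0,1],
  [0,0,0,0,0,0,1],
  [0,0,0,0,0,0,1],
  [0,0,0,0,0,0,1],
  [0,0,0,0,0,0,1],
])

```text
t: 20.3
eef_pos: [0.4746, 0.144, 0.0132]
tool_rot: [0.0, 0.85, -0.526, 0.0]
contact_force: [0.0, -0.2, 0.1]
gripper_width: 0.004
```

Request:
step_arm([
  [0,0,0,0,0,0,1],
  [0,0,0,0,0,0,1],
  [0,0,0,0,0,0,1],
  [0,0,0,0,0,0,1],
  [0,0,0,0,0,0,1],
  [0,0,0,0,0,0,1],
])

```text
t: 20.9
eef_pos: [0.4746, 0.144, 0.0132]
tool_rot: [0.0, 0.85, -0.526, -0.0]
contact_force: [1.0, -1.3, 0.5]
gripper_width: -0.001
```

```bash
python3 - <<'E'
from station import bot
from h import *
p=bot.read_camera("side");cv2.imwrite("pics/sideF.png",p["pixels"][:,:,::-1])
t=bot.read_camera("top")
t0=pickle.load(open("top0.pkl","rb"))
d=cv2.absdiff(t["pixels"],t0["pixels"]).max(2);cv2.imwrite("pics/topF.png",np.vstack([t["pixels"][:250,:,::-1],cv2.cvtColor(cv2.convertScaleAbs(d,alpha=3),cv2.COLOR_GRAY2BGR)[:250]]))
s0=pickle.load(open("side0.pkl","rb"));d=cv2.absdiff(p["pixels"],s0["pixels"]).max(2);cv2.imwrite("pics/sdF.png",cv2.convertScaleAbs(d,alpha=3))
o=bot.get_obs();print(o["t"],o["eef_pos"],o["contact_force"])
E
```

```text
21.0 [0.47467865 0.14403498 0.01322393] [ 0.04767889  0.41100098 -0.22369649]
```

View pics/topF.png

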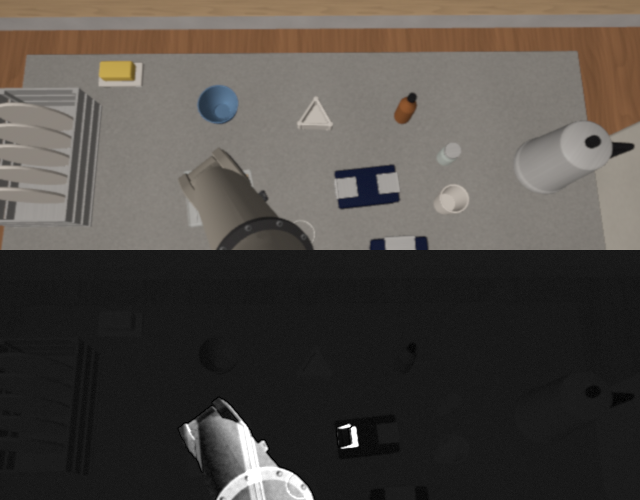

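View pics/sdF.png

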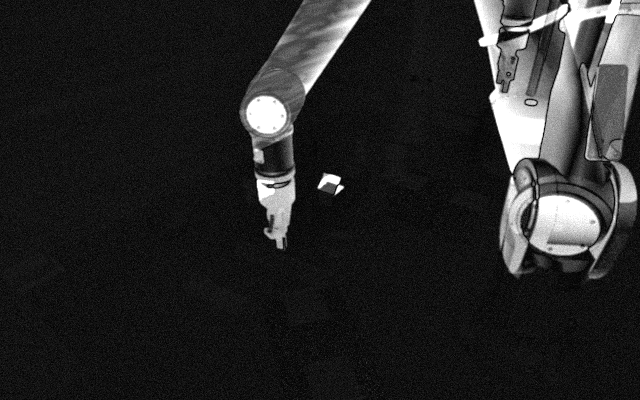

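The before-and-after differences show only the arm and the clip, at top (347,186) and side (330,184). The box and everything else are where they were. Handing in.

```bash
python3 -c "
from station import bot
print(bot.hand_in())"
```

```text
the job is handed in; nothing more can be done
None
```

The job is done and handed in at about 21 s of the 42 s allowed.

- **Clip:** With the fingers shut, I pressed the small (160 x 100 mm) box's raised clip down to a firm stop, at about 22 N vertical. I then held about 35 mm above its middle for over 2 s.
- **Chopstick case:** I held about 35 mm above its middle for over 2 s without touching it. The arm was still pointing there when I handed in.

**Last checks:** Comparing the top and side pictures with the starting ones shows only the arm and the clip changed. The clip looks flat like its twin, the box hasn't shifted, and the contact force was within noise (under 2 N) during both holds.

**What disagreed:** The reported tool tip (TCP) lies about 40 mm beyond the fingertips seen in two cameras. Pressing gave the same offset: contact came with the TCP at z = 0.024 m, where the shut clip's top should be 0.064 m. I set the pointing heights from the real fingertips. By the reported TCP, they would be about 4 mm below the clip's top and 5 mm below the case's top.

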